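Fish the glue paddle out of the half-covered box and hold it over the cup

ROBOT

A 6-joint arm with a two-finger parallel gripper is mounted at the origin on the work surface. World frame = base frame: x ahead of the robot, y to its left, z up, the work surface at z = 0. Lengths are in m, angles in degrees, forces in N, time in s.
With the tool pointing down it reaches from about 0.375 to 0.9 m from the base axis. Payload 3.1 kg.
Tool frame: the origin (TCP) lies on the centre line of the jaws, within the pads' length; the fingertips stand finger_overhang ahead of it and the grasp point (between the pads) lies 5 mm behind it (finger_overhang is the distance from the TCP to the fingertips, in m); z points along the fingers, y is the line along which they close (so a half turn about z gives the same grasp; the last joint's range is limited). The gripper opens to 87 mm and grips with 3 to 60 N. Pads are 19 mm wide; open, the fingers measure 117 mm over their backs; the gripper's body (75 mm by 190 mm) begins 51 mm behind the grasp point.
Start: joints at [-86.316, 30.224, 82.088, -0, 67.689, -10.227], TCP at [0.15, -0.607, 0.237] pointing down, gripper open.
Joint ranges: [-176.69, 176.69], [-43.24, 126.21], [12.49, 139.97], [-82, 262], [0, 151.66], [-163.58, 163.58]. Speed limits (degrees/s): [159.86, 159.86, 180, 180, 180, 180].

INTERFACE

Orientations are given as a 3x3 rotation matrix whose columns are the frame's x, y, z axes.
In Python, from rig import read_state, capture, calibration, hand_in, finger_overhang gives the robot as it stands.
- The arm moves only by the tool send_rows, never from a script. Its argument "plan" is a list of rows, each a list of 5 numbers: the closure in counts, from 0 (fully open) to 255 (shut), then the shift along the tool's x, y, z in m, then the turn about the tool's z in rad. A call has 1 to 20 rows; each row shifts and turns the commanded pose from where the row before left it, along the tool's axes as they then stand; what a row does not reach is not made up. A row lasts 1/12 s, in which the tool goes at most 41.7 mm and 7.16 degrees, less where a joint would pass 70% of its speed; a pose out of reach is approached as far as the arm can. A call is refused whole if a number of a shift passes 0.0417 or a number of a turn 0.125, either way. A call with a gripper value outside its range is refused whole. The fingers move at their own pace and stop on an object; the grip force is fixed at half the most. Time passes only in rows, so rows that do not move let the fingers close. It gives the time, the measured TCP pose, the force, the opening and the grip force at its end, in the units of the state.
- read_state(): the state, without advancing time (a new reading comes with each control period).
- capture(name): name is "scene" or "top"; returns (picture, depth): 420x560x3 uint8, blue, green, red; 420x560 float32, m along the optical axis (not along the pixel's ray), 0 where there is no reading.
- calibration(name): a dict with "fx", "fy", "cx", "cy" (pixels), "dist_coeffs" ([k1, k2, p1, p2, k3] as OpenCV has them; the pictures are not rectified), "xyz" and "rotation" of the camera in the world. Camera axes: x right, y down, z forward; pixel columns grow to the right and rows downward; lengths in m; the calibration is good to about 2 mm. A picture is of the moment at which its call begins. calibration takes no time and is no camera call.
- hand_in(): hands the job in; it is judged then, once.
The state is a dict: "time_s": time; "joint_positions": joint angles; "qvel": joint speeds; "tau": joint torques, N m; "position": TCP position; "tcp_rot": TCP orientation; "force": force on the tool from outside, world axes, zero at the start; "moment": the same for the moment, N m; "opening": opening from 0.0 (shut) to 1.0 (fully open); "grasp_force": force on a finger pad.
Only numpy, scipy, OpenCV 4.12 (cv2) and the standard library are available. Lean on these libraries where they do the work, as an engineer would, in place of code of your own. Each camera call takes 0.05 s, during which the arm holds its last target. There are 200 camera calls.

TASK

Get ready to glue the mitre joint: set the red cup down upright on the dark wooden stand and let go of it, then take the glue paddle by its handle and draw it, tilted handle end up, out through the short mouth of the half-covered clear box. Finish still holding the paddle in the gripper, at rest, with its yellow blade tip above the open mouth of the standing cup, touching neither cup nor box. Do not drop or tip the cup, and leave the loose pale block, the glue bottle and the mitre clamp where they are.

Things in the scene. Friction and masses are not known exactly. Their poses are not given: they have to be found in the camera images.
- box: Clear acrylic box fixed to the bench, outside 170 (its x) x 290 (its y) x 75 mm high; walls and floor 5 mm, inner floor 5 mm above the bench. Origin: centre of its underside. A fixed clear cover closes the top from y = -145 to -30 mm. Its opened lid slopes from the +x rim down to the bench, out to 225 mm in x, and does not move. Starts turned by up to 0.2 rad.
- box_cover_edge (a point): Middle of the lower edge of the box's fixed cover (5 mm thick, grey strip along its edge), 70 mm above the bench, at y = -30 mm in the box's frame. From here the open mouth with its grey rim runs 170 mm towards the box's +y, 160 mm wide in x. Axes as the box.
- paddle_handle (a point): Centre of the glue paddle's wooden handle: 22 mm wide (x), 20 high (z), 150 long (y), lying flat on the box's inner floor under the mouth, +y end away from the cover. Grip it across its width near here. The paddle is 260 mm long: towards -y come a neck 16 wide, 10 high, then the blade; undersides level. 50 to 95 g, balance point 32 mm from here towards the blade.
- paddle_tip (a point): Middle of the end of the paddle's yellow blade (34 wide, 6 high, 70 mm long, lying under the cover), 185 mm from paddle_handle along the paddle's -y and 7 mm lower (3 mm above its underside). Axes as the paddle.
- paddle_end (a point): Middle of the end face of the paddle's handle, 75 mm from paddle_handle along the paddle's +y. Axes as the paddle.
- cup_centre (a point): Centre, half-way up, of the red cup: round, open on top, stands upright, 85 mm high, 62 mm across the rim and narrower at the foot, walls 4 mm; 70 to 120 g. z points up through its mouth.
- cup_rim (a point): Centre of the red cup's open mouth, at rim height (42 mm above cup_centre); the opening is 54 mm across.
- stand: Dark wooden stand, a flat block 110 x 110 x 25 mm fixed to the bench; origin at the centre of its underside, top 25 mm up. The cup goes on its top, near the middle.
- block: Pale wooden block 50 x 80 x 45 mm high, loose, to be left alone. Origin: centre of its underside.
- glue: White glue bottle with orange cap, 52 mm across, 130 mm high, loose, standing, to be left alone. Origin: centre of its underside.
- clamp: Blue mitre clamp, 110 x 110 x 45 mm high with a black knob at one corner reaching about 75 mm from the middle in -x and -y, loose, 1.3 kg, to be left alone. Origin: centre of its underside.
Things that resemble listed ones, but are neither listed nor needed, are in the scene too. There is more than one size of the stand; the one meant has the size given above.

How it is judged (in metres and radians):
On the way, in this order (a step that is already met when the one before it is completed fails the run):
1. the cup stands upright on the stand, released (x of cup_centre in the frame of stand between -0.032 and 0.032 m and y of cup_centre in the frame of stand between -0.032 and 0.032 m and z of cup_centre in the frame of stand between 0.063 and 0.072 m and angle between cup_centre's own z axis and vertical below 0.1 rad and contact force between the fingers and cup below 0.05 N and linear speed of cup below 0.03 m/s), for 0.2 s.
2. the paddle is tilted at least about 12 degrees, handle end up and above the box's rim, while its blade tip is still under the cover (angle between paddle_handle's own y axis and vertical below 1.36 rad and z of paddle_end in the frame of box above 0.08 m and z of paddle_tip in the frame of box below 0.07 m and y of paddle_tip in the frame of box below -0.03 m), for 0.05 s.
3. the paddle is out of the box, held by the fingers alone (contact force between the fingers and paddle above 1 N and contact force between paddle and box below 0.05 N and z of each of paddle_tip, paddle_end in the frame of box above 0.08 m), for 0.1 s.
At the end, for the whole second after the job is handed in: Cup upright (0.1 rad), released, at rest on the stand, within 32 mm of its centre along each side. Paddle held by the fingers (over 1 N), at rest, touching neither box nor cup, handle end over 100 mm up, blade tip at least 4 mm above the cup rim and within 30 mm of its centre seen from above (all of step 1 and contact force between the fingers and paddle above 1 N and contact force between paddle and box below 0.05 N and horizontal distance between paddle_tip and cup_rim below 0.03 m and z of paddle_tip in the frame of cup_rim above 0.004 m and height (world z) of paddle_end above 0.1 m and contact force between paddle and cup below 0.05 N and linear speed of paddle below 0.03 m/s); the arm keeps its last pose, push and grip.
It fails at once if the cup is tipped (angle between cup_centre's own z axis and vertical above 0.6 rad).
It fails at once if the cup is dropped (moves faster than 0.6 m/s out of the gripper) (linear speed of cup above 0.6 m/s and contact force between the fingers and cup below 0.05 N).
It fails at once if the pale block is moved by more than 15 mm (distance of block from where it was at the start of the episode above 0.015 m).
It fails at once if the glue bottle is moved by more than 15 mm (distance of glue from where it was at the start of the episode above 0.015 m).
It fails at once if the mitre clamp is moved by more than 15 mm (distance of clamp from where it was at the start of the episode above 0.015 m).
It also fails if it takes over 54 s, if anything falls off the work surface, if the arm or the gripper's body presses on something with over 40 N, if the wrist force passes 120 N, or if a joint passes its speed limit or range.

## Working session

There is one attempt and no reset: what is moved stays moved. The work goes in short steps, Python scripts to look and compute and a tool call to move; the robot and the scene stay as the last step left them, time stands still between calls to the robot, and variables do not carry over. Pictures are saved under pics/ and viewed, at most 10 in all, crops included, and the job is handed in when it is done.

Besides the shell and the picture viewer there is one more tool, called after ">>>" as name([rows], argument=value, ...), one row to a line, values as JSON. send_rows: Moves the arm, as the interface text tells. Its arguments: {"type":"object","properties":{"plan":{"type":"array","items":{"type":"array","items":{"type":"number"}}}},"required":["plan"]}

```bash
mkdir -p pics; ls
cat > h.py <<'E'
import numpy as np, cv2
from rig import *
def ray(c,uv):
    K=np.array([[c['fx'],0,c['cx']],[0,c['fy'],c['cy']],[0,0,1]])
    p=cv2.undistortPoints(np.array(uv,float).reshape(-1,1,2),K,np.array(c['dist_coeffs'],float)).reshape(-1,2)
    return np.c_[p,np.ones(len(p))]@np.array(c['rotation']).T, np.array(c['xyz'])
def atz(n,uv,z):
    d,o=ray(calibration(n),uv); return o+d*((z-o[2])/d[:,2])[:,None]
def atd(n,uv,D):
    d,o=ray(calibration(n),uv); return o+d*np.array([D[int(v),int(u)] for u,v in uv])[:,None]
E
python3 - <<'E'
from h import *
for n in('scene','top'):
    p,d=capture(n); cv2.imwrite(f'pics/{n}0.png',p); np.save(f'{n}0.npy',d); c=calibration(n); print(c)
print(finger_overhang if not callable(finger_overhang) else finger_overhang()); print(read_state())
E
```

```text
pics
{'fx': 440.4522123536387, 'fy': 440.4522123536387, 'cx': 279.60976564429546, 'cy': 211.20935697252204, 'dist_coeffs': array([-0.1128216,  0.       ,  0.       ,  0.       ,  0.       ]), 'xyz': array([1.13093586, 0.35738718, 0.86749164]), 'rotation': array([[-0.60988335,  0.57638125, -0.54389976],
       [ 0.79242214,  0.45259167, -0.40893513],
       [ 0.01046196, -0.68040094, -0.73276539]])}
{'fx': 448.18673407214294, 'fy': 448.18673407214294, 'cx': 279.8239065245679, 'cy': 212.57880598211992, 'dist_coeffs': array([-0.12811706,  0.        ,  0.        ,  0.        ,  0.        ]), 'xyz': array([ 0.4080104 , -0.08411849,  1.16419118]), 'rotation': array([[ 5.35996654e-04, -9.89111544e-01,  1.47166796e-01],
       [-9.99999831e-01, -5.63246727e-04, -1.43492131e-04],
       [ 2.24820940e-04, -1.47166695e-01, -9.89111679e-01]])}
0.014
{'time_s': 0.1, 'joint_positions': array([-8.63162319e+01,  3.02718822e+01,  8.21501792e+01,  1.98469525e-04,
        6.76882125e+01, -1.02269016e+01]), 'qvel': array([ 0.06630002, -0.10987293, -0.08248199,  0.02197617,  0.09332075,
       -0.01683788]), 'tau': array([-4.61869713e-04, -4.40987027e+01, -1.77150822e+01,  6.35429774e-02,
        5.33907360e-02, -3.00231306e-05]), 'position': array([ 0.15024773, -0.6060173 ,  0.235682  ]), 'tcp_rot': array([[ 9.70672067e-01,  2.40407412e-01, -1.20459521e-04],
       [ 2.40407195e-01, -9.70670228e-01,  1.92087187e-03],
       [ 3.44865366e-04, -1.89349601e-03, -9.99998148e-01]]), 'force': array([-0.81627398, -0.20065432,  0.14090428]), 'moment': array([ 0.01315829, -0.01780438, -0.00282192]), 'grasp_force': 0.0, 'opening': 0.999096646655282}
```

View pics/scene0.png

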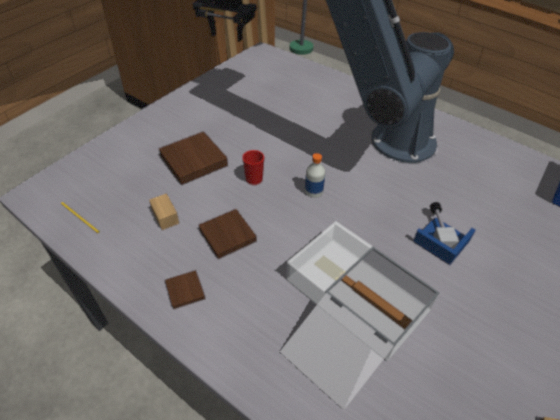

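View pics/top0.png

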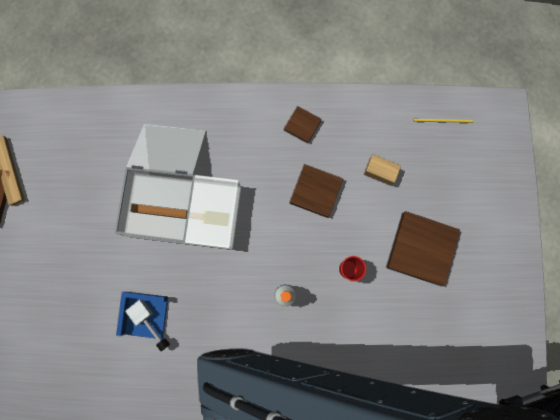

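The top view has three dark slabs: small (303,124), medium (317,191) and large (424,248). The cup is at (353,268), glue (286,296), block (383,169), clamp (142,316), and the paddle runs (132,209)-(230,218). The medium slab looks like 110 mm. I'll check its size and view enlarged crops.

```bash
cat > m.py <<'E'
from h import *
p=cv2.imread('pics/top0.png'); D=np.load('top0.npy')
for n,(u,v),r,z in [('S',(303,124),25,.025),('M',(317,191),36,.025),('L',(424,248),45,.025)]:
    c=p[v-r:v+r,u-r:u+r].astype(int); m=((c.sum(2)<200)&(c[...,2]>c[...,0]+8)).astype(np.uint8)
    m=cv2.morphologyEx(m,cv2.MORPH_OPEN,np.ones((3,3)))
    k=max(cv2.findContours(m,0,2)[0],key=cv2.contourArea)
    b=cv2.boxPoints(cv2.minAreaRect(k))+[u-r,v-r]; P=atz('top',b,z); print(n,D[v,u],atd('top',[(u,v)],D)[0].round(3),'centre',P.mean(0).round(4),'sides',np.linalg.norm(np.diff(P,axis=0),axis=1).round(3), 'edge', np.degrees(np.arctan2(*(P[1]-P[0])[1::-1])).round(1))
c=p[p.shape[0]-420+225:320,320:400].astype(int)
c=p[240:300,325:385].astype(int); m=((c[...,2]>100)&(c[...,1]<70)&(c[...,0]<70)).astype(np.uint8)
k=max(cv2.findContours(m,0,2)[0],key=cv2.contourArea); print('cup px',cv2.boundingRect(k),cv2.minEnclosingCircle(k))
for q in [(353,268),(286,296),(383,169),(142,316)]: print(q,atd('top',[q],D)[0].round(3))
a=cv2.resize(p[115:260,110:260],None,fx=5,fy=4,interpolation=2)[:580]
a=cv2.resize(p[120:265,110:260],(600,580),interpolation=2); cv2.imwrite('pics/c1.png',a)
b=cv2.resize(p[150:310,260:410],(560,597),interpolation=2); b=cv2.resize(p[160:310,260:410],(600,600),interpolation=2); cv2.imwrite('pics/c2.png',b)
E
python3 m.py
```

```text
S 1.1957024 [ 0.819 -0.146  0.016] centre [ 0.8142 -0.1446  0.025 ] sides [0.075 0.074 0.075] edge -28.6
M 1.163203 [ 0.635 -0.181  0.022] centre [ 0.6345 -0.1791  0.025 ] sides [0.109 0.109 0.109] edge -20.4
L 1.125563 [ 0.485 -0.452  0.038] centre [ 0.4842 -0.4559  0.025 ] sides [0.155 0.164 0.156] edge -19.3
cup px (14, 16, 28, 25) ((27.576923370361328, 28.19230842590332), 13.60102653503418)
(353, 268) [ 0.436 -0.273  0.004]
(286, 296) [ 0.37  -0.098  0.129]
(383, 169) [ 0.688 -0.351  0.045]
(142, 316) [0.314 0.26  0.039]
```

View pics/c1.png

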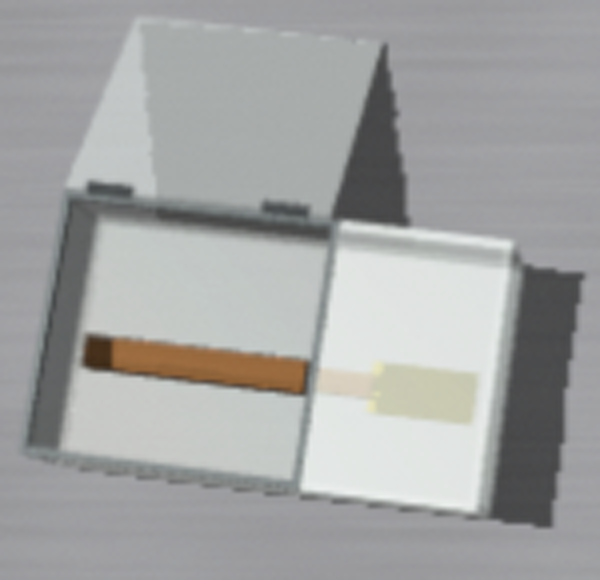

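View pics/c2.png

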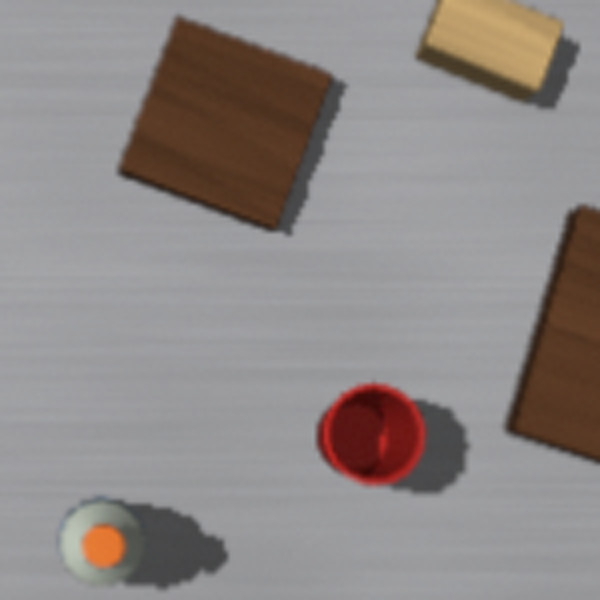

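Top crop c2 (x4, offset 260,160): cup rim centre is at crop (373,434). The medium slab measures 109 mm, so it is the stand, against 75 and 158 mm for the others. Crop c1 (x4, offset 110,120): rim corners (68,190), (517,240), (490,515), (25,452); handle ends (84,351) and (307,377); tip (475,397).

```bash
cat > m2.py <<'E'
from h import *
f=lambda q,o:[((x+.5)/4-.5+o[0],(y+.5)/4-.5+o[1]) for x,y in q]
A=lambda q,z:atz('top',f(q,(110,120)),z)
B=A([(68,190),(517,240),(490,515),(25,452)],.075); print(B.round(4)); print('sides',np.linalg.norm(np.roll(B,-1,0)-B,axis=1).round(3),'c',B.mean(0).round(4))
for a,b in((0,1),(3,2)): print(np.degrees(np.arctan2(*(B[a]-B[b])[:2])).round(2))
E=A([(84,351),(307,377)],.025); T=A([(475,397)],.010)[0]
print('handle',E.round(4),np.linalg.norm(E[0]-E[1]),E.mean(0).round(4)); d=(E[0]-E[1]);print('ang',np.degrees(np.arctan2(d[0],d[1]))); print('tip',T.round(4),np.linalg.norm((T-E[0])[:2]))
print('cover edge',A([(337,220),(300,495)],.075).round(4))
print('cup',atz('top',f([(373,434)],(260,160)),.085).round(4), atz('top',f([(322,434),(425,434)],(260,160)),.085).round(4))
# scene check of cup with depth
p=cv2.imread('pics/scene0.png');D=np.load('scene0.npy')
c=p.astype(int); m=(c[...,2]>90)&(c[...,1]<60)&(c[...,0]<60); m[:,:230]=0;m[:,290:]=0
v,u=np.nonzero(m); P=atd('scene',list(zip(u,v)),D); print(P.min(0).round(3),P.max(0).round(3)); r=P[abs(P[:,2]-.083)<.006]; print(r[:,:2].min(0),r[:,:2].max(0))
E
python3 m2.py
```

```text
[[0.6865 0.3046 0.075 ]
 [0.6529 0.0177 0.075 ]
 [0.4819 0.0318 0.075 ]
 [0.5195 0.3231 0.075 ]]
sides [0.289 0.172 0.294 0.168] c [0.5852 0.1693 0.075 ]
6.67
7.34
handle [[0.591  0.3055 0.025 ]
 [0.574  0.1571 0.025 ]] 0.14935428908616968 [0.5825 0.2313 0.025 ]
ang 6.552821757184474
tip [0.5631 0.0496 0.01  ] 0.2573947524034697
cover edge [[0.666  0.1309 0.075 ]
 [0.4937 0.1487 0.075 ]]
cup [[ 0.4337 -0.2599  0.085 ]] [[ 0.4339 -0.2291  0.085 ]
 [ 0.4336 -0.2914  0.085 ]]
[-0.604 -1.041 -0.12 ] [1.131 0.357 0.867]
[ 0.40588716 -0.28854507] [ 0.46744315 -0.22880044]
```

>>> send_rows([
  [0, 0.024, -0.0179, 0, 0],
  [0, 0.024, -0.0179, 0, 0],
  [0, 0.024, -0.0179, 0, 0],
  [0, 0.024, -0.0179, 0, 0],
  [0, 0.024, -0.0179, 0, 0],
  [0, 0.024, -0.0179, 0, 0],
  [0, 0.024, -0.0179, 0, 0],
  [0, 0.024, -0.0179, 0, 0],
  [0, 0.024, -0.0179, 0, 0],
  [0, 0.024, -0.0179, 0, 0],
  [0, 0.024, -0.0179, 0, 0],
  [0, 0.024, -0.0179, 0, 0],
  [0, 0.024, -0.0179, 0, 0],
  [0, 0.024, -0.0179, 0, 0],
  [0, 0.0231, -0.018, 0, 0],
  [0, 0, 0, 0.02, 0],
  [0, 0, 0, 0.02, 0],
  [0, 0, 0, 0.02, 0],
  [0, 0, 0, 0.02, 0],
  [0, 0, 0, 0, 0],
])

```text
time_s: 1.77
position: [0.4322, -0.2575, 0.1532]
tcp_rot: [[0.971, 0.241, -0.006], [0.241, -0.971, 0.006], [-0.005, -0.007, -1.0]]
force: [-1.1, 0.2, 0.3]
opening: 1.003
grasp_force: 0.0
```

>>> send_rows([
  [0, 0, 0, 0, 0],
  [0, 0, 0, 0, 0],
  [0, 0, 0, 0.011, 0],
  [0, 0, 0, 0.011, 0],
  [0, 0, 0, 0.011, 0],
  [0, 0, 0, 0.011, 0],
  [0, 0, 0, 0.011, 0],
  [0, 0, 0, 0.011, 0],
  [0, 0, 0, 0.011, 0],
  [0, 0, 0, 0.011, 0],
  [0, 0, 0, 0.011, 0],
  [0, 0, 0, 0.009, 0],
  [0, 0, 0, 0, 0],
  [0, 0, 0, 0, 0],
  [0, 0, 0, 0, 0],
])

```text
time_s: 3.02
position: [0.4348, -0.2601, 0.0493]
tcp_rot: [[0.971, 0.24, 0.001], [0.24, -0.971, -0.001], [0.001, 0.001, -1.0]]
force: [0.8, 0.6, -0.7]
opening: 1.0
grasp_force: 0.0
```

>>> send_rows([
  [255, 0, 0, 0, 0],
  [255, 0, 0, 0, 0],
  [255, 0, 0, 0, 0],
  [255, 0, 0, 0, 0],
  [255, 0, 0, 0, 0],
  [255, 0, 0, 0, 0],
  [255, 0, 0, 0, 0],
  [255, 0, 0, 0, 0],
  [255, 0, 0, 0, 0],
  [255, 0, 0, 0, 0],
])

```text
time_s: 3.85
position: [0.4344, -0.2598, 0.0487]
tcp_rot: [[0.971, 0.24, 0.0], [0.24, -0.971, -0.0], [0.0, 0.0, -1.0]]
force: [0.3, -0.2, 2.1]
opening: 0.688
grasp_force: 29.8
```

>>> send_rows([
  [255, 0, 0, -0.01, 0],
  [255, 0, 0, -0.015, 0],
  [255, 0, 0, -0.015, 0],
  [255, 0, 0, -0.015, 0],
  [255, 0.005, 0, -0.005, 0],
  [255, 0.015, -0.0025, 0, 0],
  [255, 0.02, -0.003, 0, 0],
  [255, 0.02, -0.003, 0, 0],
  [255, 0.02, -0.003, 0, 0],
  [255, 0.02, -0.003, 0, 0],
  [255, 0.02, -0.003, 0, 0],
  [255, 0.02, -0.003, 0, 0],
  [255, 0.02, -0.003, 0, 0],
  [255, 0.02, -0.003, 0, 0],
  [255, 0.02, -0.003, 0, 0],
  [255, 0.0136, -0.004, 0, 0],
  [255, 0, 0, 0, 0],
  [255, 0, 0, 0, 0],
  [255, 0, 0, 0, 0],
])

```text
time_s: 5.43
position: [0.6324, -0.1754, 0.108]
tcp_rot: [[0.971, 0.241, -0.002], [0.241, -0.971, 0.001], [-0.002, -0.001, -1.0]]
force: [-0.6, -0.3, -0.9]
opening: 0.691
grasp_force: 30.0
```

>>> send_rows([
  [255, 0.0005, 0.002, 0.008, 0],
  [255, 0, 0, 0.008, 0],
  [255, 0, 0, 0.006, 0],
  [255, 0, 0, 0.005, 0],
  [255, 0, 0, 0.003, 0],
  [255, 0, 0, 0.002, 0],
  [255, 0, 0, 0, 0],
  [255, 0, 0, 0, 0],
  [255, 0, 0, 0.001, 0],
  [255, 0, 0, 0.001, 0],
  [255, 0, 0, 0, 0],
  [255, 0, 0, 0, 0],
])

```text
time_s: 6.43
position: [0.6345, -0.1775, 0.0747]
tcp_rot: [[0.971, 0.24, 0.0], [0.24, -0.971, -0.0], [0.0, 0.0, -1.0]]
force: [-0.6, 0.1, -0.5]
opening: 0.686
grasp_force: 30.0
```

>>> send_rows([
  [255, 0, 0, 0.001, 0],
  [255, 0, 0, 0, 0],
  [255, 0, 0, 0.0005, 0],
  [255, 0, 0, 0, 0],
  [255, 0, 0, 0, 0],
])

```text
time_s: 6.85
position: [0.6349, -0.1777, 0.0737]
tcp_rot: [[0.971, 0.24, 0.001], [0.24, -0.971, -0.0], [0.001, 0.001, -1.0]]
force: [0.0, 0.9, 4.2]
opening: 0.687
grasp_force: 29.8
```

Contact (4 N up). I'll release and rise.

>>> send_rows([
  [60, 0, 0, 0, 0],
  [40, 0, 0, 0, 0],
  [20, 0, 0, 0, 0],
  [0, 0, 0, 0, 0],
  [0, 0, 0, 0, 0],
  [0, 0, 0, 0, 0],
  [0, 0, 0, 0, 0],
  [0, 0, 0, -0.01, 0],
  [0, 0, 0, -0.02, 0],
  [0, 0, 0, -0.02, 0],
  [0, 0, 0, -0.02, 0],
  [0, 0, 0, -0.02, 0],
  [0, 0, 0, -0.02, 0],
  [0, 0, 0, 0, 0],
  [0, 0, 0, 0, 0],
])

```text
time_s: 8.1
position: [0.6354, -0.1779, 0.185]
tcp_rot: [[0.971, 0.24, 0.003], [0.24, -0.971, -0.002], [0.003, 0.002, -1.0]]
force: [0.1, 0.9, -0.7]
opening: 0.997
grasp_force: 0.0
```

>>> send_rows([
  [0, 0, 0, 0, -0.1213],
  [0, 0, 0, 0, -0.1213],
  [0, 0, 0, 0, -0.1213],
  [0, 0, 0, 0, -0.1213],
  [0, 0, 0, 0, -0.1213],
  [0, 0, 0, 0, -0.1213],
  [0, 0, 0, 0, -0.1213],
  [0, 0, 0, 0, -0.1213],
  [0, 0, 0, 0, -0.1213],
  [0, 0, 0, 0, -0.1213],
  [0, 0, 0, 0, 0],
  [0, 0, 0, 0, 0],
])

```text
time_s: 9.1
position: [0.6338, -0.1772, 0.1817]
tcp_rot: [[0.118, 0.993, -0.002], [0.993, -0.118, 0.001], [0.001, -0.002, -1.0]]
force: [-0.4, -0.2, -0.1]
opening: 1.0
grasp_force: 0.0
```

>>> send_rows([
  [0, 0.0258, -0.0062, 0, 0],
  [0, 0.0258, -0.0062, 0, 0],
  [0, 0.0258, -0.0062, 0, 0],
  [0, 0.0258, -0.0062, 0, 0],
  [0, 0.0258, -0.0062, 0, 0],
  [0, 0.0258, -0.0062, 0, 0],
  [0, 0.0258, -0.0062, 0, 0],
  [0, 0.0258, -0.0062, 0, 0],
  [0, 0.0258, -0.0062, 0, 0],
  [0, 0.0258, -0.0062, 0, 0],
  [0, 0.0258, -0.0062, 0, 0],
  [0, 0.0258, -0.0062, 0, 0],
  [0, 0.0258, -0.0062, 0, 0],
  [0, 0.0258, -0.0062, 0, 0],
  [0, 0.0258, -0.0062, 0, 0],
  [0, 0.0258, -0.0062, 0, 0],
  [0, 0, 0, 0, 0],
  [0, 0, 0, 0, 0],
  [0, 0, 0, 0, 0],
])

```text
time_s: 10.68
position: [0.5831, 0.2435, 0.1826]
tcp_rot: [[0.116, 0.993, -0.001], [0.993, -0.116, -0.001], [-0.001, -0.001, -1.0]]
force: [-0.1, 0.1, 0.5]
opening: 0.998
grasp_force: 0.0
```

Run:
```python
from h import *
p,d=capture('scene'); cv2.imwrite('pics/s1.png',cv2.resize(p[120:420,150:550],(800,600),interpolation=2))
s=read_state(); print(s['position'],s['tcp_rot'].round(3),s['joint_positions'])
t,D=capture('top'); cv2.imwrite('pics/t1f.png',t); c=t.astype(int)[170:215,290:345]
m=((c[...,2]>90)&(c[...,1]<60)&(c[...,0]<60)).astype(np.uint8); k=max(cv2.findContours(m,0,2)[0],key=cv2.contourArea);x,y,w,h=cv2.boundingRect(k); print('cup bbox',x+290,y+170,w,h, atz('top',[(x+290+w/2-.5,y+170+h/2-.5)],.11))
```

```text
[0.5833221  0.2429726  0.18270037] [[ 0.116  0.993 -0.001]
 [ 0.993 -0.116 -0.001]
 [-0.001 -0.001 -1.   ]] [ 1.25104765e+01  3.42870444e+01  8.39530195e+01 -3.44791275e-02
  6.18047543e+01  1.92140004e+01]
cup bbox 304 172 31 27 [[ 0.63193193 -0.17839917  0.11      ]]
```

View pics/s1.png

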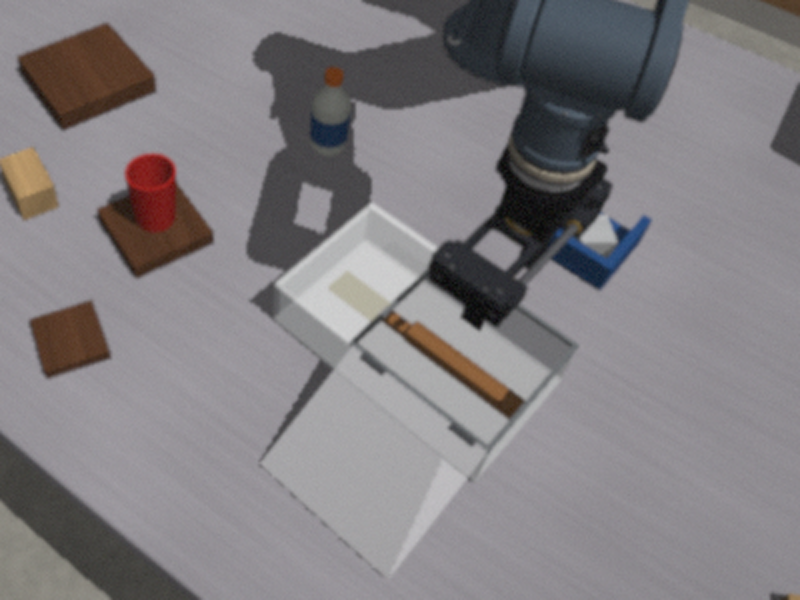

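>>> send_rows([
  [0, -0.01, 0.0005, 0, 0],
  [0, 0, 0, 0.016, 0],
  [0, 0, 0, 0.016, 0],
  [0, 0, 0, 0.016, 0],
  [0, 0, 0, 0.016, 0],
  [0, 0, 0, 0.016, 0],
  [0, 0, 0, 0.016, 0],
  [0, 0, 0, 0.016, 0],
  [0, 0, 0, 0.016, 0],
  [0, 0, 0, 0.01, 0],
  [0, 0, 0, 0.01, 0],
  [0, 0, 0, 0.005, 0],
  [0, 0, 0, 0.003, 0],
  [0, 0, 0, 0, 0],
  [0, 0, 0, 0, 0],
  [0, 0, 0, 0, 0],
])

```text
time_s: 12.12
position: [0.5833, 0.2341, 0.0278]
tcp_rot: [[0.115, 0.993, 0.002], [0.993, -0.115, 0.0], [0.0, 0.001, -1.0]]
force: [-0.4, 0.1, 0.1]
opening: 0.999
grasp_force: 0.0
```

>>> send_rows([
  [0, 0, 0, 0.002, 0],
  [0, 0, 0, 0.002, 0],
  [0, 0, 0, 0.001, 0],
  [0, 0, 0, 0, 0],
  [0, 0, 0, 0, 0],
  [0, 0, 0, 0, 0],
])

```text
time_s: 12.62
position: [0.5831, 0.2341, 0.0234]
tcp_rot: [[0.115, 0.993, 0.001], [0.993, -0.115, 0.0], [0.0, 0.001, -1.0]]
force: [-0.8, -0.3, 6.4]
opening: 0.998
grasp_force: 3.4
```

>>> send_rows([
  [0, 0, 0, -0.002, 0],
  [0, 0, 0, 0, 0],
  [0, 0, 0, 0, 0],
  [0, 0, 0, 0, 0],
])

```text
time_s: 12.95
position: [0.5825, 0.2339, 0.0238]
tcp_rot: [[0.115, 0.993, -0.0], [0.993, -0.115, -0.0], [-0.0, -0.0, -1.0]]
force: [0.0, 0.9, 0.9]
opening: 0.999
grasp_force: 0.0
```

>>> send_rows([
  [255, 0, 0, 0, 0],
  [255, 0, 0, 0, 0],
  [255, 0, 0, 0, 0],
  [255, 0, 0, 0, 0],
  [255, 0, 0, 0, 0],
  [255, 0, 0, 0, 0],
  [255, 0, 0, 0, 0],
  [255, 0, 0, 0, 0],
  [255, 0, 0, 0, 0],
  [255, 0, 0, 0, 0],
  [255, 0, 0, 0, 0],
  [255, 0, 0, 0, 0],
])

```text
time_s: 13.95
position: [0.5828, 0.2339, 0.0241]
tcp_rot: [[0.115, 0.993, 0.0], [0.993, -0.115, 0.0], [0.0, 0.0, -1.0]]
force: [-0.5, -0.7, 0.0]
opening: 0.254
grasp_force: 30.0
```

>>> send_rows([
  [255, 0, 0, -0.005, 0],
  [255, 0, 0, -0.008, 0],
  [255, 0, 0, -0.008, 0],
  [255, 0, 0, -0.008, 0],
  [255, 0, 0, -0.006, 0],
  [255, 0, 0, -0.005, 0],
  [255, 0, 0, 0, 0],
  [255, 0, 0, 0, 0],
])

```text
time_s: 14.62
position: [0.5829, 0.234, 0.0647]
tcp_rot: [[0.115, 0.993, 0.001], [0.993, -0.115, 0.0], [0.0, 0.001, -1.0]]
force: [-0.9, 0.5, 0.1]
opening: 0.253
grasp_force: 30.0
```

Run:
```python
from h import *
p,d=capture('scene'); cv2.imwrite('pics/s2.png',cv2.resize(p[200:370,260:460],(800,680),interpolation=2)[:600])
s=read_state(); print(s['position'],s['force'],s['moment'],s['grasp_force'])
```

```text
[0.58260824 0.23390058 0.06418037] [-0.00972908 -1.06384722 -1.58994961] [ 0.00988869 -0.13859384  0.03079687] 29.998578429222107
```

View pics/s2.png

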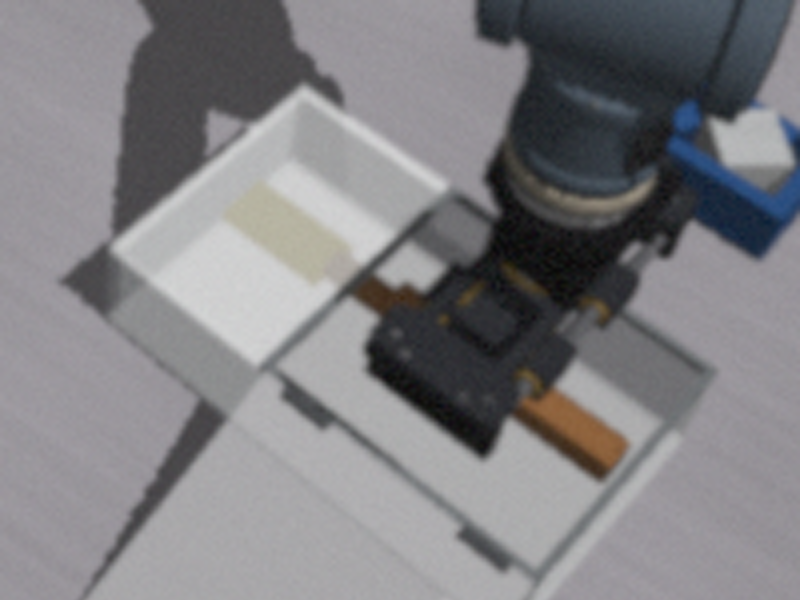

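Paddle held in the crop: blade tip at about (242,198), handle end top at about (600,450). I'll estimate tilt by intersecting those rays with the paddle's vertical plane.

```bash
cat >> h.py <<'E'
def onplane(n,uv,pt,dirn):
    # hit the vertical plane through pt along dirn (xy); return along, z
    d,o=ray(calibration(n),uv); nn=np.array([dirn[1],-dirn[0],0]); t=((np.array(pt)-o)@nn)/(d@nn); P=o+d*t[:,None]
    return np.c_[(P-pt)[:,:2]@np.array(dirn),P[:,2]]
E
python3 - <<'E'
from h import *
s=read_state(); P=s['position']; u=np.array([.115,.993])
uv=[(260+x/4,200+y/4) for x,y in [(242,198),(615,443),(598,470)]]
print(onplane('scene',uv,P,u).round(4))
E
```

```text
[[-0.1837  0.0491]
 [ 0.0704  0.0703]
 [ 0.0684  0.0396]]
```

>>> send_rows([
  [255, 0, 0, -0.005, 0],
  [255, 0, 0, -0.004, 0],
  [255, 0, 0, -0.004, 0],
  [255, 0, 0, -0.004, 0],
  [255, 0, 0, -0.003, 0],
  [255, 0, 0, -0.003, 0],
  [255, 0, 0, 0, 0],
])

```text
time_s: 15.25
position: [0.5826, 0.2338, 0.0874]
tcp_rot: [[0.115, 0.993, -0.0], [0.993, -0.115, -0.0], [-0.0, -0.0, -1.0]]
force: [0.6, -0.9, -3.5]
opening: 0.25
grasp_force: 30.0
```

>>> send_rows([
  [255, 0, 0, -0.003, 0],
  [255, 0, 0, -0.003, 0],
  [255, 0, 0, -0.003, 0],
  [255, 0, 0, -0.003, 0],
  [255, 0, 0, -0.003, 0],
  [255, 0, 0, -0.003, 0],
  [255, 0, 0, -0.003, 0],
  [255, 0, 0, -0.002, 0],
  [255, 0, 0, 0, 0],
  [255, 0, 0, 0, 0],
])

```text
time_s: 16.08
position: [0.5828, 0.2343, 0.1104]
tcp_rot: [[0.115, 0.993, 0.001], [0.993, -0.115, 0.001], [0.001, 0.001, -1.0]]
force: [-0.4, 1.5, -2.7]
opening: 0.248
grasp_force: 30.0
```

Run:
```python
from h import *
p,d=capture('scene'); cv2.imwrite('pics/s3.png',cv2.resize(p[210:360,260:460],(800,600),interpolation=2))
s=read_state(); print(s['position'],s['force'],s['moment'],s['grasp_force'])
```

```text
[0.58283576 0.23425308 0.11036105] [-0.40201286 -0.49269211 -2.61114097] [ 0.2047236  -0.02313567 -0.02622943] 30.000282526016235
```

View pics/s3.png

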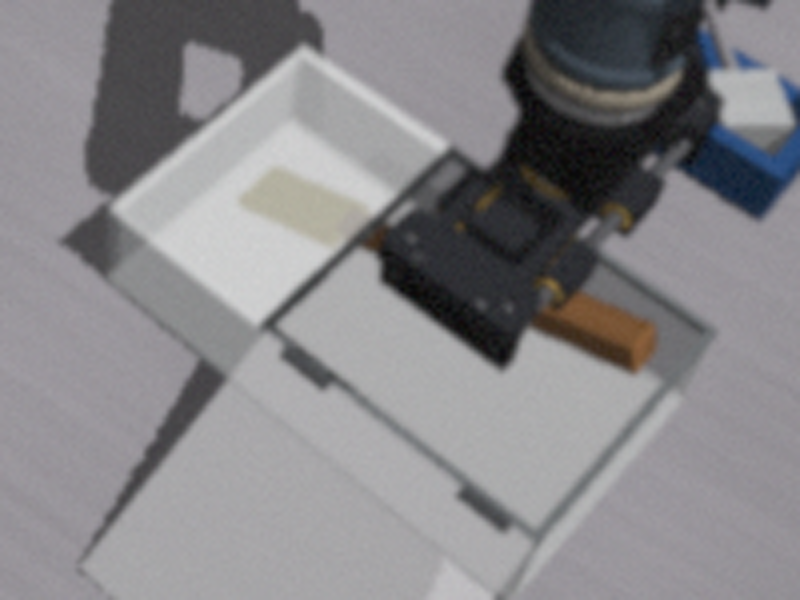

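Blade tip mid is now at crop (257,184) and the handle end face centre at about (645,345): it is tilted.

Run:
```python
from h import *
s=read_state(); P=s['position']; u=np.array([.115,.993])
print(onplane('scene',[(260+x/4,210+y/4) for x,y in [(257,184),(645,345)]],P,u).round(4))
```

```text
[[-0.1709  0.0362]
 [ 0.0713  0.1282]]
```

>>> send_rows([
  [255, 0.002, 0, 0.002, 0],
  [255, 0.005, 0, -0.001, 0],
  [255, 0.0075, 0, -0.002, 0],
  [255, 0.0075, 0, -0.002, 0],
  [255, 0.0075, 0, -0.002, 0],
  [255, 0.0075, 0, -0.002, 0],
  [255, 0.0075, 0, -0.002, 0],
  [255, 0.0075, 0, -0.002, 0],
  [255, 0.0075, 0, -0.002, 0],
  [255, 0.0075, 0, -0.002, 0],
  [255, 0.0075, 0, -0.002, 0],
  [255, 0.0075, 0, -0.002, 0],
  [255, 0.0075, 0, -0.002, 0],
  [255, 0.0075, 0, -0.002, 0],
  [255, 0.005, 0, -0.001, 0],
  [255, 0, 0, 0, 0],
])

```text
time_s: 17.47
position: [0.5947, 0.3366, 0.1344]
tcp_rot: [[0.114, 0.994, 0.001], [0.994, -0.114, 0.001], [0.001, 0.001, -1.0]]
force: [-0.5, -0.0, -1.3]
opening: 0.251
grasp_force: 30.0
```

Run:
```python
from h import *
p,d=capture('scene'); cv2.imwrite('pics/s4.png',cv2.resize(p[210:360,260:460],(800,600),interpolation=2))
s=read_state(); print(s['position'],s['force'],s['moment'],s['grasp_force'])
```

```text
[0.59441998 0.33583282 0.13413782] [ 0.01411431  0.7873629  -1.7485326 ] [ 0.00154802 -0.14909682 -0.07528029] 29.999864995479584
```

View pics/s4.png

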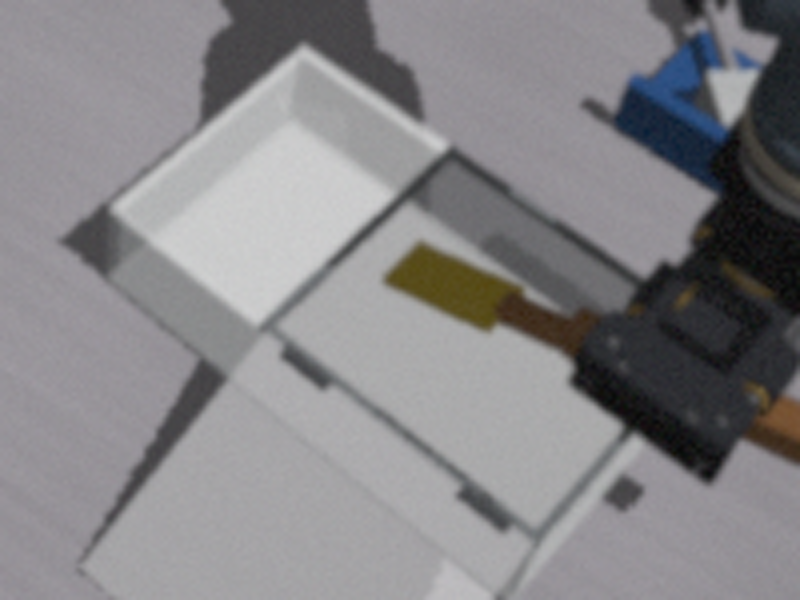

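The blade is clear of the cover, with its tip at crop (403,260). Lifting straight up, then working out the shift to the cup.

>>> send_rows([
  [255, 0, 0, -0.006, 0],
  [255, 0, 0, -0.01, 0],
  [255, 0, 0, -0.01, 0],
  [255, 0, 0, -0.01, 0],
  [255, 0, 0, -0.01, 0],
  [255, 0, 0, -0.01, 0],
  [255, 0, 0, -0.01, 0],
  [255, 0, 0, -0.01, 0],
  [255, 0, 0, -0.008, 0],
  [255, 0, 0, -0.004, 0],
  [255, 0, 0, 0, 0],
  [255, 0, 0, 0, 0],
])

```text
time_s: 18.52
position: [0.5943, 0.3352, 0.2221]
tcp_rot: [[0.115, 0.993, -0.0], [0.993, -0.115, -0.0], [-0.0, -0.0, -1.0]]
force: [-0.4, 0.1, -0.8]
opening: 0.252
grasp_force: 30.0
```

Run:
```python
from h import *
s=read_state(); P=s['position']; u=np.array([.115,.993]); print(P)
print('before',onplane('scene',[(260+403/4,210+260/4)],np.array([.5944,.3358,.134]),u).round(4))
p,d=capture('top'); c=p.astype(int); m=((c[...,2]>c[...,0]+50)&(c[...,1]>c[...,0]+40)&(c[...,2]>80)).astype(np.uint8); m[:,260:]=0
k=max(cv2.findContours(m,0,2)[0],key=cv2.contourArea); k=k[:,0]; print(cv2.contourArea(k),k.min(0),k.max(0))
b=cv2.boxPoints(cv2.minAreaRect(k)); b=b[np.argsort(-b[:,0])]; t=b[:2].mean(0); print('tip px',t)
for z in(.14,.15,.16): print(atz('top',[t],z).round(4))
d2=P[:2]+u*-.1725; print('expected tip',d2)
```

```text
[0.59427009 0.33522294 0.22205881]
before [[-0.1698  0.062 ]]
352.0 [143 195] [172 212]
tip px [171.98648 206.08109]
[[0.5756 0.1673 0.14  ]]
[[0.5739 0.1649 0.15  ]]
[[0.5723 0.1624 0.16  ]]
expected tip [0.57443259 0.16393044]
```

>>> send_rows([
  [255, -0.008, 0.0025, 0, 0],
  [255, -0.0148, 0.0045, 0, 0],
  [255, -0.018, 0.0053, 0, 0],
  [255, -0.02, 0.0058, 0, 0],
  [255, -0.02, 0.0058, 0, 0],
  [255, -0.02, 0.0058, 0, 0],
  [255, -0.02, 0.0058, 0, 0],
  [255, -0.02, 0.0058, 0, 0],
  [255, -0.02, 0.0058, 0, 0],
  [255, -0.02, 0.0058, 0, 0],
  [255, -0.02, 0.0058, 0, 0],
  [255, -0.02, 0.0058, 0, 0],
  [255, -0.02, 0.0058, 0, 0],
  [255, -0.02, 0.0058, 0, 0],
  [255, -0.02, 0.0058, 0, 0],
  [255, -0.02, 0.0058, 0, 0],
  [255, -0.018, 0.0053, 0, 0],
  [255, -0.015, 0.005, 0, 0],
])

```text
time_s: 20.07
position: [0.6529, -0.0106, 0.2216]
tcp_rot: [[0.116, 0.993, -0.001], [0.993, -0.116, -0.001], [-0.001, -0.001, -1.0]]
force: [0.1, -0.5, -1.4]
opening: 0.25
grasp_force: 30.0
```

>>> send_rows([
  [255, 0, 0, 0, 0],
  [255, 0, 0, 0.004, 0],
  [255, 0, 0, 0.004, 0],
  [255, 0, 0, 0.003, 0],
  [255, 0, 0, 0.003, 0],
  [255, 0, 0, 0.002, 0],
  [255, 0, 0, 0, 0],
  [255, 0, 0, 0, 0],
  [255, 0, 0, 0, 0],
  [255, 0, 0, 0, 0],
])

```text
time_s: 20.9
position: [0.6536, -0.0074, 0.2063]
tcp_rot: [[0.114, 0.993, 0.001], [0.993, -0.114, -0.0], [-0.0, 0.001, -1.0]]
force: [0.1, 0.1, -0.5]
opening: 0.249
grasp_force: 30.0
```

Run:
```python
from h import *
s=read_state(); print(s['position'],s['force'],s['grasp_force'],s['qvel'].round(2))
p,d=capture('scene'); t,D=capture('top')
a=cv2.resize(p[170:270,180:280],(400,400),interpolation=2); b=cv2.resize(t[150:230,260:340],(400,400),interpolation=2)
cv2.imwrite('pics/f.png',np.hstack([a,b]))
```

```text
[ 0.65362097 -0.00744241  0.20629248] [ 0.07888839  0.14286527 -0.49878677] 29.999811351299286 [-0.22 -0.01  0.01 -0.05 -0.03 -0.05]
```

View pics/f.png

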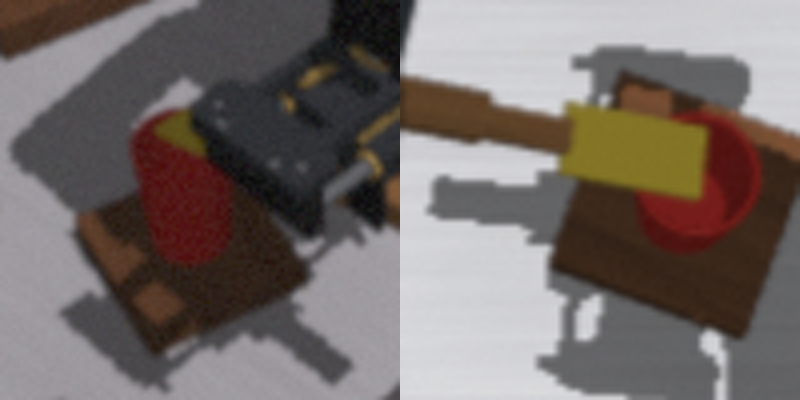

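The last view shows the blade end over the cup mouth (right half: tip (705,160), mouth centre about (699,180)). That is within about 10 mm of centre and about 24 mm above the rim. The cup is upright and nothing is touching.

Run:
```python
from rig import *
print(hand_in())
```

```text
the job is handed in; nothing more can be done
None
```

The job is handed in at about 21 s of the 54 s limit: the cup is upright and released on the 110 mm stand, and the paddle is in the gripper with its tip about 24 mm above the cup mouth (measured); `hand_in` gave no verdict.

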